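Point the flow selector at the blue cuff and start the test

ROBOT

A 7-joint arm with a two-finger parallel gripper is mounted at the origin on a cart in front of the work surface, level with it; the furniture and walls round the work are solid. World frame = base frame: x ahead of the robot, y to its left, z up, the work surface at z = 0. Lengths are in m, angles in rad, forces in N, time in s.
With the tool pointing down it reaches from about 0.35 to 0.9 m from the base axis. Payload 19.9 kg.
Tool frame: the origin (TCP) lies at the very end of the fingers, on their centre line; the grasp point (between the pads) lies 19 mm behind it; z points along the fingers, y is the line along which they close (so a half turn about z gives the same grasp; the last joint's range is limited). The gripper opens to 85 mm and grips with 20 to 120 N. Pads are 22 mm wide; open, the fingers measure 114 mm over their backs; the gripper's body (76 mm by 85 mm) begins 54 mm behind the grasp point. The pads swing forward as they close: fully open they stand 13 mm farther back than shut.
Start: joints at [-1.153, 0.417, -0.01, 1.614, 0.005, 1.111, -0.053], TCP at [0.277, 0.56, 0.231] pointing down, gripper open.
Joint ranges: [-2.81, 2.81], [-0.39, 2.02], [-1.27, 1.25], [0.06, 2.57], [-1.19, 4.33], [0.19, 2], [-2.82, 2.82]. Speed limits (rad/s): [1.89, 1.89, 2.39, 2.39, 3.01, 3.01, 3.01].

INTERFACE

Orientations are given as [roll, pitch, yaw] about the fixed x, y, z axes, in that order (R = Rz(yaw) Ry(pitch) Rx(roll)).
In Python, from bench import manip gives the robot as it stands.
- The arm moves only by the shell command python3 -m handwheel 'ROWS' [FORCE]. ROWS is JSON, a list of rows, each an object of numbers: "wx", "wy", "wz": the turn, a rotation vector about the tool's x, y, z in rad; "dx", "dy", "dz": the shift along the tool's x, y, z in m; "jaw": the finger opening in m, from 0 to 0.0854. A call has 1 to 20 rows; each row is the pose to reach, as a shift and turn from the pose commanded when the call began, along the tool's axes at that moment; what a row does not reach only later rows make up. A row lasts 1/12 s, in which the tool goes at most 41.7 mm and 7.16 degrees, less where a joint would pass 70% of its speed; a pose out of reach is approached as far as the arm can. A call with a gripper value outside its range is refused whole. The fingers move at their own pace and stop on an object; FORCE is the grip in N (left out, the last holds). Time passes only in rows, so rows that repeat a pose let the fingers close. It gives the time, the measured TCP pose, the force, the opening and the grip force at its end, in the units of the state.
- manip.sense(): the state, without advancing time (a new reading comes with each control period).
- manip.camera(name): name is "scene" or "top"; returns a dict with "pixels" (400x640x3 uint8, red, green, blue), "fov_y" (degrees; the focal length in pixels is half the picture's height over the tangent of half this angle, whatever the lens; pixels are square), "cx", "cy" (the principal point, pixels), "extrinsics" (4x4, takes a point from world to camera coordinates). Camera axes: x right, y down, z forward; pixel columns grow to the right and rows downward; lengths in m; the calibration is good to about 2 mm. A picture is of the moment at which its call begins. There is no depth.
- manip.finish_job(): hands the job in; it is judged then, once.
The state is a dict: "time": time; "joint_positions": joint angles; "dq": joint speeds; "joint_efforts": joint torques, N m; "tool_pos": TCP position; "orientation": TCP orientation; "contact_force": force on the tool from outside, world axes, zero at the start; "wrist_torque": the same for the moment, N m; "width": finger opening in m; "grip_force": force on a finger pad.
Only numpy, scipy, OpenCV 4.12 (cv2) and the standard library are available. Lean on these libraries where they do the work, as an engineer would, in place of code of your own. Each camera call takes 0.05 s, during which the arm holds its last target. There are 200 camera calls.

TASK

On the three-way flow selector, push the red lever round with a closed fingertip, without gripping it, until it points at the blue cuff. Only then press the green start button all the way down with the fingertip and let it come back up. Leave the parts standing on the outlets and the small parts by the button where they are; nothing is to be picked up.

Things in the scene. Friction and masses are not known exactly. Their poses are not given: they have to be found in the camera images.
- manifold: Three-way flow selector, fixed on the bench. Origin on the bench under the valve axis, z up. Round aluminium body 80 mm wide (96 mm foot flange), top 50 mm up. Three pipes (at most 29 mm up) lead to flat round grey outlet seats, 54 mm wide, top 30 mm up, centred 150 mm from the axis at -65, 0 and +65 degrees from the body's x axis (counter-clockwise from above).
- selector_lever (a joint): Angle in rad of the red pointer lever about the vertical valve axis: 0 when it points along the manifold's x axis, growing counter-clockwise seen from above; stops at -1.5 and +1.5. It has no spring or detent and stays where it is left; pushing it at 80 mm from the axis takes about 1.5 to 2 N.
- lever_pivot (a point): Point on the valve axis 66 mm above the bench, at the lever bar's middle height. It turns with the lever: x axis the way the lever points, z up. Black round hub here, 40 mm wide, up to 84 mm above the bench.
- lever_push (a point): Point inside the lever bar, 80 mm from the axis, good to push at from either side. The bar is straight and red, 12 mm wide, 16 mm tall (58 to 74 mm above the bench), with a white arrow tip ending 108 mm from the axis. Under it, beyond 48 mm from the axis, it is free down to the pipes (29 mm above the bench).
- cuff_blue: Light-blue plastic tube cuff, upright, 33 mm wide, 34 mm tall, standing loose on one of the three outlet seats (which one varies). Origin: centre of its underside, 30 mm above the bench. The lever is to point at its axis.
- cuff_clear: Clear tube cuff, 35 mm wide, 40 mm tall, standing loose on another outlet seat. Origin: centre of its underside. Leave alone.
- blank_cap: Black round stepped blanking cap, 34 mm wide, 34 mm tall, standing loose on the remaining outlet seat. Origin: centre of its underside. Leave alone.
- start_button (a joint): Travel of the green start button in m: 0 up, 0.006 fully down. It springs back; fully down takes about 5 N. It counts as pressed beyond 0.0045.
- start_button_top (a point): Centre of the top face of the green button (32 mm in diameter, pressed straight down), 22 mm above the bench when up, with a hard stop when fully down. It stands in a fixed round black housing, 48 mm wide and 12 mm tall, on the robot's side of the selector.
- relay: Small relay, clear case on a black foot, 27 x 21 mm, 34 mm tall, standing loose 75 to 95 mm to the left (+y side) of the button. Origin: centre of its underside. Leave alone.
- block_battery: Black and orange block battery, 52 x 27 mm, 18 mm tall, lying loose 75 to 95 mm to the right (-y side) of the button. Origin: centre of its underside. Leave alone.

How it is judged:
On the way, in this order (a step that is already met when the one before it is completed fails the run):
1. the lever points at the blue cuff and has come to rest (y of cuff_blue in the frame of lever_pivot between -0.015 and 0.015 m and x of cuff_blue in the frame of lever_pivot above 0.05 m and velocity of joint selector_lever between -0.1 and 0.1 rad/s), for 0.2 s.
2. then the start button is pressed down (value of joint start_button above 0.0045 m).
At the end, for the whole second after the job is handed in: The line of the lever passes within 15 mm of the blue cuff's axis, on the cuff's side; the start button is up again; both cuffs, the cap, the relay and the battery are upright within 12 mm of where they stood (y of cuff_blue in the frame of lever_pivot between -0.015 and 0.015 m and x of cuff_blue in the frame of lever_pivot above 0.05 m and distance of each of cuff_blue, cuff_clear, blank_cap, relay, block_battery from where it was at the start of the episode below 0.012 m and angle between each of cuff_blue, cuff_clear, blank_cap, relay, block_battery's own z axis and vertical below 0.3 rad and value of joint start_button below 0.0015 m); the robot touches nothing.
It fails at once if the start button is pressed while the lever does not point at the blue cuff (value of joint start_button above 0.0045 m and not (y of cuff_blue in the frame of lever_pivot between -0.015 and 0.015 m and x of cuff_blue in the frame of lever_pivot above 0.05 m)).
It fails at once if a cuff, the cap, the relay or the battery is lifted, moved more than 12 mm or tipped (not (distance of each of cuff_blue, cuff_clear, blank_cap, relay, block_battery from where it was at the start of the episode below 0.012 m and angle between each of cuff_blue, cuff_clear, blank_cap, relay, block_battery's own z axis and vertical below 0.3 rad)).
It also fails if it takes over 45 s, if anything falls off the work surface, if the arm or the gripper's body presses on something with over 40 N, if the wrist force passes 120 N, or if a joint passes its speed limit or range.

## Working session

There is one attempt and no reset: what is moved stays moved. The work goes in short steps, Python scripts to look and compute and a shell command to move; the robot and the scene stay as the last step left them, time stands still between calls to the robot, and variables do not carry over. Pictures are saved under pics/ and viewed, at most 10 in all, crops included, and the job is handed in when it is done.

```bash
mkdir -p pics
python3 - <<'E'
from bench import manip
import cv2,json,numpy as np
s=manip.sense();print({k:np.round(s[k],3).tolist() for k in ('time','tool_pos','orientation','width')})
for n in('top','scene'):
    c=manip.camera(n);cv2.imwrite(f'pics/{n}0.png',c['pixels'][:,:,::-1])
    np.savez(f'{n}.npz',**c)
    print(n,c['fov_y'],c['cx'],c['cy'],np.round(c['extrinsics'],4).tolist())
E
```

```text
{'time': 0.0, 'tool_pos': [0.277, 0.56, 0.231], 'orientation': [-3.14, 0.0, 2.682], 'width': 0.085}
top 56.59369010098165 316.65802351300295 198.15253854839239 [[-0.0159, -0.9999, -0.0043, -0.0597], [-0.9977, 0.0162, -0.0662, 0.6044], [0.0662, 0.0033, -0.9978, 0.87], [0.0, 0.0, 0.0, 1.0]]
scene 43.725948180814655 313.5752463139172 206.23942329015804 [[0.8564, -0.5163, 0.0066, -0.5436], [-0.3336, -0.563, -0.7561, 0.2007], [0.3941, 0.6453, -0.6544, 0.8344], [0.0, 0.0, 0.0, 1.0]]
```

View pics/top0.png

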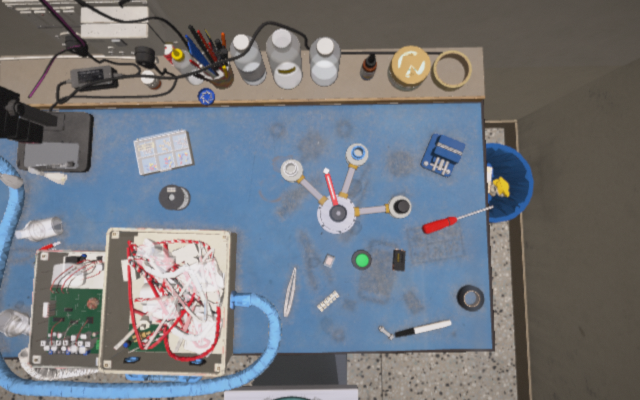

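View pics/scene0.png

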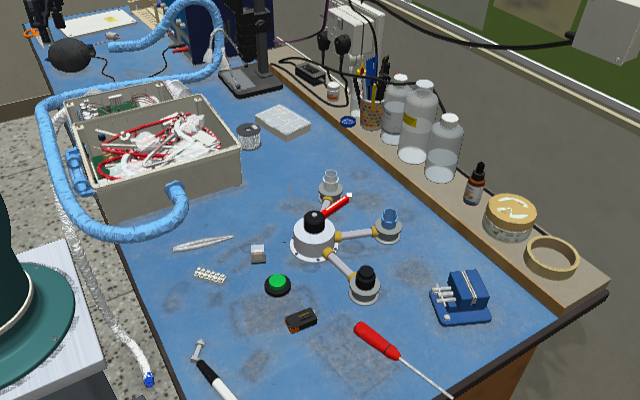

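Top view: hub at about (338,213), lever tip (326,171), clear cuff (291,170), blue cuff (357,153) on the middle seat, cap (400,206), button (362,260), relay (329,261), battery (399,260). The scene view agrees: hub (315,222), blue cuff (390,222), button (278,285). Next I'll triangulate these and zoom in.

```bash
cat > h.py <<'E'
import numpy as np,cv2
class C:
    def __init__(s,d):
        s.E=np.array(d['extrinsics']);s.f=200/np.tan(np.radians(float(d['fov_y']))/2);s.c=np.array([float(d['cx']),float(d['cy'])]);s.im=d['pixels']
    def proj(s,p):
        q=s.E[:3,:3]@np.array(p)+s.E[:3,3];return s.f*q[:2]/q[2]+s.c
    def at(s,uv,z):
        R=s.E[:3,:3];o=-R.T@s.E[:3,3];d=R.T@np.append((np.array(uv)-s.c)/s.f,1);return o+d*(z-o[2])/d[2]
    def blob(s,lo,hi,box):
        x0,y0,x1,y1=box;h=cv2.cvtColor(s.im[y0:y1,x0:x1],cv2.COLOR_RGB2HSV)
        m=cv2.inRange(h,np.array(lo),np.array(hi));n,l,st,ce=cv2.connectedComponentsWithStats(m);i=1+st[1:,4].argmax()
        return ce[i]+[x0,y0],st[i,4],np.argwhere(l==i)[:,::-1]+[x0,y0]
E
python3 - <<'E'
from h import *
t=C(np.load('top.npz'));s=C(np.load('scene.npz'))
g,n,_=t.blob((45,120,80),(80,255,255),(340,240,385,280));print('green top',g,n,t.at(g,.022))
g,n,_=s.blob((45,120,80),(80,255,255),(250,260,310,310));print('green scene',g,n,s.at(g,.022))
print('hub',t.at((338.5,212.5),.084),s.at((314.5,215),.084))
r,n,p=t.blob((0,130,90),(8,255,255),(315,160,350,215));print('red',r,n,t.at(r,.074))
v=cv2.fitLine(p.astype(np.float32),cv2.DIST_L2,0,.01,.01).ravel();a=t.at(v[2:],.074);b=t.at(v[2:]-20*v[:2],.074);print('lever dir',a,b)
for nm,uv,z in(('clear',(291,168),.07),('blue',(358,152.5),.064),('cap',(401,206),.064),('tip',(326,170),.074),('relay',(329,260),.034),('batt',(399,259),.018)):print(nm,t.at(uv,z))
cv2.imwrite('pics/z.png',cv2.resize(t.im[130:290,260:440,::-1],None,fx=3.7,fy=3.7,interpolation=2))
cv2.imwrite('pics/z2.png',cv2.resize(s.im[150:350,220:420,::-1],None,fx=3,fy=3,interpolation=2))
E
```

```text
green top [361.82352941 259.85294118] 136 [ 0.45543074 -0.17374621  0.022     ]
green scene [277.05076142 280.43147208] 197 [ 0.45301707 -0.17556682  0.022     ]
hub [ 0.56646527 -0.11747761  0.084     ] [ 0.564098   -0.11948312  0.084     ]
red [327.33333333 174.66666667] 3 [ 0.65254347 -0.09450471  0.074     ]
lever dir [ 0.65254346 -0.09450473  0.074     ] [ 0.68530062 -0.06305769  0.074     ]
clear [ 0.66967204 -0.01231034  0.07      ]
blue [ 0.70385141 -0.16601627  0.064     ]
cap [ 0.57947956 -0.26075474  0.064     ]
tip [ 0.66320867 -0.09168039  0.074     ]
relay [ 0.45748052 -0.09588941  0.034     ]
batt [ 0.45566968 -0.26239848  0.018     ]
```

View pics/z.png

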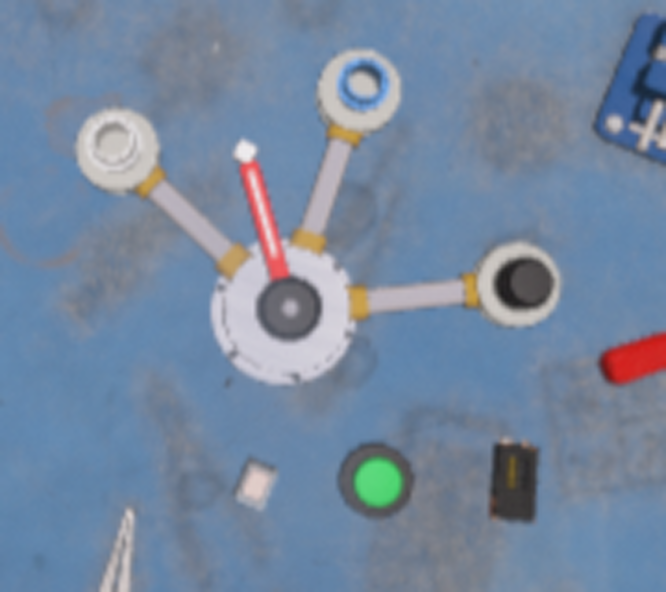

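View pics/z2.png

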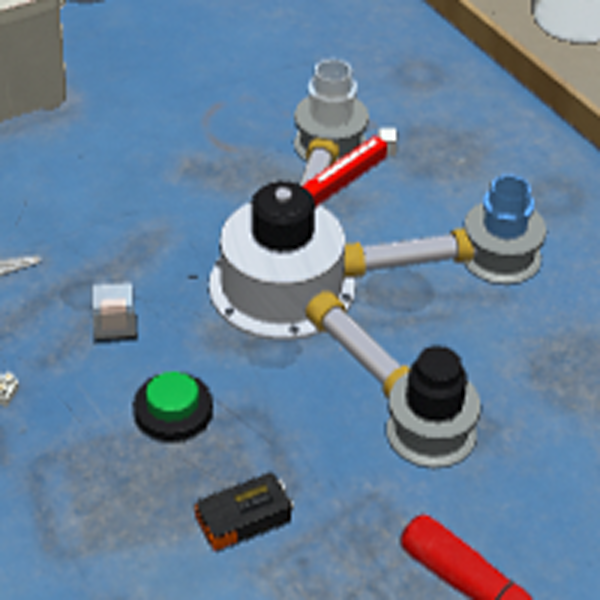

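The zooms show blue cuff on the middle seat (top at zoom px 361,84), the lever between the clear and blue cuffs (tip at 245,151), and the cap on the right seat. Now fit the manifold to the seats and hub.

Run:
```python
from h import *
from scipy.optimize import least_squares as L
t=C(np.load('top.npz'));s=C(np.load('scene.npz'))
T=lambda x,y:np.array([260+x/3.7,130+y/3.7]);S=lambda x,y:np.array([220+x/3,150+y/3])
pz=[(t,T(359,92),0,.03),(t,T(118,151),65,.03),(t,T(517,285),-65,.03),(t,T(290,308),None,.084),
(s,S(505,240),0,.03),(s,S(332,128),65,.03),(s,S(435,408),-65,.03),(s,S(284,199),None,.084)]
def res(p,sel=pz):
    o=[]
    for c,uv,a,z in sel:
        q=np.array(p[:2]) if a is None else p[:2]+.15*np.array([np.cos(p[2]+np.radians(a)),np.sin(p[2]+np.radians(a))])
        o+=list(c.proj([*q,z])-uv)
    return o
for sel in(pz,pz[:4],pz[4:]):
    r=L(res,[.56,-.12,-.3],args=(sel,));print(np.round(r.x,4),np.round(r.fun,1).tolist())
P=L(res,[.56,-.12,-.3]).x
def at(a,r):return P[:2]+r*np.array([np.cos(a),np.sin(a)])
for c,uv in((t,T(244,151)),(s,S(388,135))):
    q=c.at(uv,.07)[:2]-P[:2];print('tip rel',q,np.hypot(*q),'ang',np.arctan2(q[1],q[0]),'lever',np.arctan2(q[1],q[0])-P[2])
for c,uv in((t,T(361,83)),(s,S(512,185))):
    q=c.at(uv,.064)[:2]-P[:2];print('blue',q+P[:2],np.hypot(*q),'ang',np.arctan2(q[1],q[0]))
```

```text
[ 0.5626 -0.1204 -0.3473] [1.7, 0.4, 1.1, 0.1, 1.9, 1.0, 1.5, 1.0, 0.3, -3.6, -0.1, -3.7, -0.2, -0.6, -0.6, -0.8]
[ 0.5641 -0.1171 -0.3427] [0.0, -0.3, -0.5, -0.2, 0.5, 0.2, -0.0, 0.3]
[ 0.56   -0.1248 -0.3505] [0.7, -1.6, 0.2, -2.2, -0.2, 1.8, -0.6, 1.1]
tip rel [0.0992976  0.02877589] 0.10338309667116265 ang 0.28206773694216936 lever 0.6293956782449923
tip rel [0.10006816 0.02985515] 0.10442684802146587 ang 0.289940598409004 lever 0.637268539711827
blue [ 0.70402459 -0.16502848] 0.14827381978786525 ang -0.30576990111956687
blue [ 0.70740151 -0.16729919] 0.15218198753458198 ang -0.3133190773223511
```

```bash
cat > go.py <<'E'
import sys,numpy as np
from scipy.spatial.transform import Rotation as R
from bench import manip
s=manip.sense();r=R.from_euler('xyz',s['orientation'])
print(round(s['time'],2),np.round(s['tool_pos'],4),np.round(s['orientation'],3),'F',np.round(s['contact_force'],1))
for a in sys.argv[1:]:
    print(a,np.round(r.inv().apply(np.array(eval(a))-s['tool_pos']),4))
E
python3 go.py '(.61,-.055,.2)'
python3 -m handwheel '[{"dx":-0.04,"dy":-0.027,"jaw":0},{"dx":-0.075,"dy":-0.052,"jaw":0},{"dx":-0.11,"dy":-0.076,"jaw":0},{"dx":-0.145,"dy":-0.1,"jaw":0},{"dx":-0.18,"dy":-0.125,"jaw":0},{"dx":-0.215,"dy":-0.149,"jaw":0},{"dx":-0.25,"dy":-0.173,"jaw":0},{"dx":-0.285,"dy":-0.197,"jaw":0},{"dx":-0.32,"dy":-0.222,"jaw":0},{"dx":-0.35,"dy":-0.243,"jaw":0},{"dx":-0.38,"dy":-0.264,"jaw":0},{"dx":-0.41,"dy":-0.285,"jaw":0},{"dx":-0.44,"dy":-0.306,"jaw":0},{"dx":-0.47,"dy":-0.326,"jaw":0},{"dx":-0.50,"dy":-0.347,"jaw":0},{"dx":-0.53,"dy":-0.368,"dz":0.01,"jaw":0},{"dx":-0.55,"dy":-0.382,"dz":0.02,"jaw":0},{"dx":-0.57,"dy":-0.396,"dz":0.03,"jaw":0},{"dx":-0.57,"dy":-0.4,"dz":0.03,"jaw":0},{"dx":-0.57,"dy":-0.4,"dz":0.03,"jaw":0}]' 20
python3 go.py '(.61,-.055,.2)' '(.622,-.062,.052)'
```

```text
0.1 [0.2772 0.5598 0.2307] [-3.14   0.     2.682] F [ 0.1  0.2 -0.3]
(.61,-.055,.2) [-0.5711 -0.4033  0.0312]
0.1 [0.2772 0.5598 0.2307] [-3.14   0.     2.682] F [ 0.1  0.2 -0.3]
(.61,-.055,.2) [-0.5711 -0.4033  0.0312]
(.622,-.062,.052) [-0.5849 -0.404   0.1792]invalid input at $[0]: expected keys wx, wy, wz, dx, dy, dz, jaw
```

All keys are needed in every row, so I'll use coarser rows.

```bash
python3 -m handwheel '[{"wx":0,"wy":0,"wz":0,"dx":-0.3,"dy":-0.21,"dz":0,"jaw":0},{"wx":0,"wy":0,"wz":0,"dx":-0.3,"dy":-0.21,"dz":0,"jaw":0},{"wx":0,"wy":0,"wz":0,"dx":-0.3,"dy":-0.21,"dz":0,"jaw":0},{"wx":0,"wy":0,"wz":0,"dx":-0.3,"dy":-0.21,"dz":0,"jaw":0},{"wx":0,"wy":0,"wz":0,"dx":-0.3,"dy":-0.21,"dz":0,"jaw":0},{"wx":0,"wy":0,"wz":0,"dx":-0.3,"dy":-0.21,"dz":0,"jaw":0},{"wx":0,"wy":0,"wz":0,"dx":-0.3,"dy":-0.21,"dz":0,"jaw":0},{"wx":0,"wy":0,"wz":0,"dx":-0.3,"dy":-0.21,"dz":0,"jaw":0},{"wx":0,"wy":0,"wz":0,"dx":-0.57,"dy":-0.4,"dz":0.03,"jaw":0},{"wx":0,"wy":0,"wz":0,"dx":-0.57,"dy":-0.4,"dz":0.03,"jaw":0},{"wx":0,"wy":0,"wz":0,"dx":-0.57,"dy":-0.4,"dz":0.03,"jaw":0},{"wx":0,"wy":0,"wz":0,"dx":-0.57,"dy":-0.4,"dz":0.03,"jaw":0},{"wx":0,"wy":0,"wz":0,"dx":-0.57,"dy":-0.4,"dz":0.03,"jaw":0},{"wx":0,"wy":0,"wz":0,"dx":-0.57,"dy":-0.4,"dz":0.03,"jaw":0},{"wx":0,"wy":0,"wz":0,"dx":-0.57,"dy":-0.4,"dz":0.03,"jaw":0},{"wx":0,"wy":0,"wz":0,"dx":-0.57,"dy":-0.4,"dz":0.03,"jaw":0},{"wx":0,"wy":0,"wz":0,"dx":-0.57,"dy":-0.4,"dz":0.03,"jaw":0},{"wx":0,"wy":0,"wz":0,"dx":-0.57,"dy":-0.4,"dz":0.03,"jaw":0},{"wx":0,"wy":0,"wz":0,"dx":-0.57,"dy":-0.4,"dz":0.03,"jaw":0},{"wx":0,"wy":0,"wz":0,"dx":-0.57,"dy":-0.4,"dz":0.03,"jaw":0}]' 20
python3 go.py '(.622,-.060,.1)' '(.622,-.060,.052)'
python3 - <<'E'
from bench import manip
from h import *
c=C(manip.camera('scene'));print(c.proj(manip.sense()['tool_pos']))
cv2.imwrite('pics/a.png',cv2.resize(c.im[50:350,200:450,::-1],None,fx=2,fy=2))
E
```

```text
time: 1.77
tool_pos: [0.6103, -0.0507, 0.2009]
orientation: [-3.141, -0.001, 2.682]
contact_force: [0.2, 0.2, -0.4]
width: 0.0001
grip_force: 0.0
1.77 [ 0.6103 -0.0507  0.2009] [-3.141e+00 -1.000e-03  2.682e+00] F [ 0.2  0.2 -0.4]
(.622,-.060,.1) [-0.0147 -0.0031  0.1009]
(.622,-.060,.052) [-0.0147 -0.0031  0.1489]
[317.01045192 136.86382356]
```

View pics/a.png

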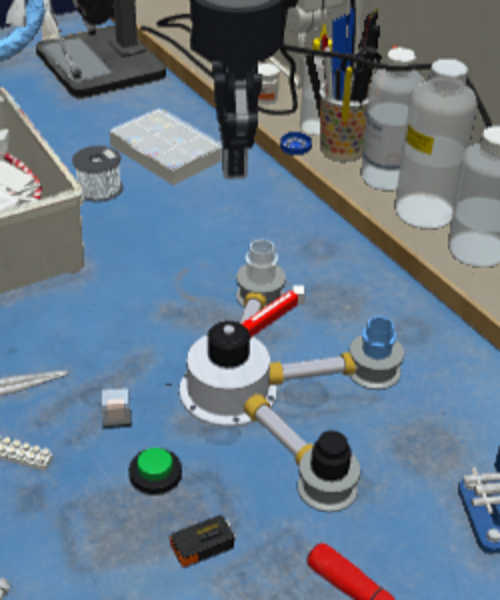

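The tip appears at crop px (235,177), matching the projected TCP, with the fingers closed and clear of everything. Lowering it now between the lever and the clear cuff.

```bash
python3 -m handwheel '[{"wx":0,"wy":0,"wz":0,"dx":-0.015,"dy":-0.003,"dz":0.04,"jaw":0},{"wx":0,"wy":0,"wz":0,"dx":-0.015,"dy":-0.003,"dz":0.075,"jaw":0},{"wx":0,"wy":0,"wz":0,"dx":-0.015,"dy":-0.003,"dz":0.1,"jaw":0},{"wx":0,"wy":0,"wz":0,"dx":-0.015,"dy":-0.003,"dz":0.12,"jaw":0},{"wx":0,"wy":0,"wz":0,"dx":-0.015,"dy":-0.003,"dz":0.135,"jaw":0},{"wx":0,"wy":0,"wz":0,"dx":-0.015,"dy":-0.003,"dz":0.147,"jaw":0},{"wx":0,"wy":0,"wz":0,"dx":-0.015,"dy":-0.003,"dz":0.147,"jaw":0}]' 20
python3 - <<'E'
import sys
sys.argv=['go']
exec(open('go.py').read())
# arc: finger centre at 80 mm along lever, 18 mm off its +y side, axis (.563,-.118)
for th in (.45,.25,.1,-.05,-.15,-.2,-.25,-.33):
    u=np.array([np.cos(th),np.sin(th)]);n=np.array([-u[1],u[0]])
    q=np.array([.5635,-.118])+.08*u+.018*n
    print(th,np.round(q,3),np.round(r.inv().apply(np.array([*q,s['tool_pos'][2]])-s['tool_pos']),3))
E
```

```text
time: 2.4
tool_pos: [0.6216, -0.0594, 0.0524]
orientation: [-3.141, -0.003, 2.683]
contact_force: [-1.5, 0.7, -0.4]
width: 0.0002
grip_force: 0.0
2.4 [ 0.6216 -0.0594  0.0524] [-3.141e+00 -3.000e-03  2.683e+00] F [-1.5  0.7 -0.4]
0.45 [ 0.628 -0.067] [-0.009 -0.004 -0.   ]
0.25 [ 0.637 -0.081] [-0.023 -0.013 -0.   ]
0.1 [ 0.641 -0.092] [-0.032 -0.021 -0.   ]
-0.05 [ 0.644 -0.104] [-0.04 -0.03 -0.  ]
-0.15 [ 0.645 -0.112] [-0.045 -0.037 -0.   ]
-0.2 [ 0.645 -0.116] [-0.047 -0.04  -0.   ]
-0.25 [ 0.645 -0.12 ] [-0.048 -0.044 -0.   ]
-0.33 [ 0.645 -0.127] [-0.051 -0.05  -0.   ]
```

```bash
python3 -m handwheel '[{"wx":0,"wy":0,"wz":0,"dx":-0.009,"dy":-0.004,"dz":0,"jaw":0},{"wx":0,"wy":0,"wz":0,"dx":-0.016,"dy":-0.008,"dz":0,"jaw":0},{"wx":0,"wy":0,"wz":0,"dx":-0.023,"dy":-0.013,"dz":0,"jaw":0},{"wx":0,"wy":0,"wz":0,"dx":-0.028,"dy":-0.017,"dz":0,"jaw":0},{"wx":0,"wy":0,"wz":0,"dx":-0.032,"dy":-0.021,"dz":0,"jaw":0},{"wx":0,"wy":0,"wz":0,"dx":-0.036,"dy":-0.026,"dz":0,"jaw":0},{"wx":0,"wy":0,"wz":0,"dx":-0.04,"dy":-0.03,"dz":0,"jaw":0},{"wx":0,"wy":0,"wz":0,"dx":-0.043,"dy":-0.034,"dz":0,"jaw":0},{"wx":0,"wy":0,"wz":0,"dx":-0.045,"dy":-0.037,"dz":0,"jaw":0},{"wx":0,"wy":0,"wz":0,"dx":-0.047,"dy":-0.04,"dz":0,"jaw":0},{"wx":0,"wy":0,"wz":0,"dx":-0.047,"dy":-0.04,"dz":0,"jaw":0},{"wx":0,"wy":0,"wz":0,"dx":-0.047,"dy":-0.04,"dz":0,"jaw":0}]'
python3 - <<'E'
from bench import manip
from h import *
a=C(manip.camera('top'));b=C(manip.camera('scene'))
print(a.proj(manip.sense()['tool_pos']),b.proj(manip.sense()['tool_pos']))
i=cv2.resize(a.im[130:250,280:420,::-1],None,fx=2.8,fy=2.8,interpolation=2);j=cv2.resize(b.im[150:270,270:410,::-1],None,fx=2.8,fy=2.8,interpolation=2)
cv2.imwrite('pics/b.png',np.hstack([i,j]))
E
```

```text
time: 3.4
tool_pos: [0.6471, -0.1177, 0.0543]
orientation: [-3.141, 0.0, 2.682]
contact_force: [-0.2, 0.7, -0.7]
width: -0.0002
grip_force: 0.0
[337.02697124 177.91229884] [350.02430125 211.18864315]
```

View pics/b.png

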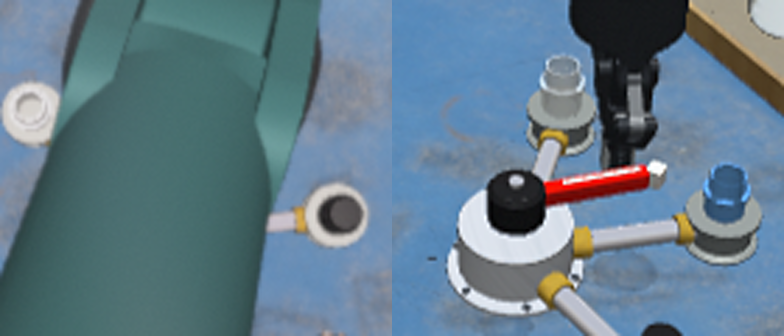

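The scene half (right) shows the fingertip against the lever's near side, with the tip at crop px (655,175), hub top at (516,181) and blue cuff top at about (727,175). The arm hides the top view. Now compute the remaining angle within the scene camera alone.

```bash
cat > ang.py <<'E'
from h import *
def ang(c,hub,tip,blue,zt=.07):
    h=c.at(hub,.084)[:2];t=c.at(tip,zt)[:2]-h;b=c.at(blue,.064)[:2]-h
    u=t/np.hypot(*t);return dict(hub=h.round(4),rt=np.hypot(*t).round(4),lev=np.arctan2(*t[::-1]).round(3),rb=np.hypot(*b).round(4),bl=np.arctan2(*b[::-1]).round(3),off=(u[0]*b[1]-u[1]*b[0]).round(4))
E
python3 - <<'E'
from ang import *
t=C(np.load('top.npz'));s=C(np.load('scene.npz'))
T=lambda x,y:np.array([260+x/3.7,130+y/3.7]);S=lambda x,y:np.array([220+x/3,150+y/3]);B=lambda x,y:np.array([270+(x-392)/2.8,150+y/2.8])
print(ang(t,T(290,307),T(244,151),T(361,84)))
print(ang(s,S(284,196),S(388,135),S(512,183)))
print('now',ang(s,B(516,182),B(656,175),B(728,172)))
E
python3 - <<'E'
import sys
sys.argv=['go']
exec(open('go.py').read())
for th in (-.2,-.25,-.3,-.35,-.4,-.45):
    u=np.array([np.cos(th),np.sin(th)]);n=np.array([-u[1],u[0]])
    q=np.array([.5635,-.118])+.08*u+.018*n
    print(th,np.round(r.inv().apply(np.array([*q,s['tool_pos'][2]])-s['tool_pos']),4))
E
```

```text
{'hub': array([ 0.5654, -0.1172]), 'rt': np.float64(0.0998), 'lev': np.float64(0.259), 'rb': np.float64(0.146), 'bl': np.float64(-0.334), 'off': np.float64(-0.0816)}
{'hub': array([ 0.5639, -0.1204]), 'rt': np.float64(0.1032), 'lev': np.float64(0.294), 'rb': np.float64(0.1516), 'bl': np.float64(-0.303), 'off': np.float64(-0.0853)}
now {'hub': array([ 0.5638, -0.1193]), 'rt': np.float64(0.0985), 'lev': np.float64(-0.302), 'rb': np.float64(0.1504), 'bl': np.float64(-0.316), 'off': np.float64(-0.0022)}
3.5 [ 0.6472 -0.1173  0.0544] [-3.142  0.     2.682] F [ 0.3 -0.4  0.6]
-0.2 [ 0.002   0.0002 -0.    ]
-0.25 [ 0.0002 -0.0035  0.    ]
-0.3 [-0.0014 -0.0073  0.    ]
-0.35 [-0.0029 -0.0111  0.    ]
-0.4 [-0.0041 -0.015   0.    ]
-0.45 [-0.0051 -0.019   0.    ]
```

The lever is within about 2 mm of the cuff line. Backing off, raising, and moving above the button, then checking with both cameras.

```bash
python3 -m handwheel '[{"wx":0,"wy":0,"wz":0,"dx":0.002,"dy":0.01,"dz":0,"jaw":0},{"wx":0,"wy":0,"wz":0,"dx":0.004,"dy":0.02,"dz":0,"jaw":0},{"wx":0,"wy":0,"wz":0,"dx":0.004,"dy":0.02,"dz":-0.03,"jaw":0},{"wx":0,"wy":0,"wz":0,"dx":0.004,"dy":0.02,"dz":-0.07,"jaw":0},{"wx":0,"wy":0,"wz":0,"dx":0.004,"dy":0.02,"dz":-0.1,"jaw":0},{"wx":0,"wy":0,"wz":0,"dx":0.03,"dy":-0.01,"dz":-0.1,"jaw":0},{"wx":0,"wy":0,"wz":0,"dx":0.06,"dy":-0.04,"dz":-0.1,"jaw":0},{"wx":0,"wy":0,"wz":0,"dx":0.09,"dy":-0.07,"dz":-0.1,"jaw":0},{"wx":0,"wy":0,"wz":0,"dx":0.12,"dy":-0.1,"dz":-0.1,"jaw":0},{"wx":0,"wy":0,"wz":0,"dx":0.148,"dy":-0.136,"dz":-0.08,"jaw":0},{"wx":0,"wy":0,"wz":0,"dx":0.148,"dy":-0.136,"dz":-0.05,"jaw":0},{"wx":0,"wy":0,"wz":0,"dx":0.148,"dy":-0.136,"dz":-0.05,"jaw":0},{"wx":0,"wy":0,"wz":0,"dx":0.148,"dy":-0.136,"dz":-0.05,"jaw":0}]'
python3 - <<'E'
from bench import manip
from h import *
a=C(manip.camera('top'));b=C(manip.camera('scene'))
print(a.proj(manip.sense()['tool_pos']),b.proj(manip.sense()['tool_pos']))
i=cv2.resize(a.im[130:290,280:420,::-1],None,fx=2.8,fy=2.8,interpolation=2);j=cv2.resize(b.im[150:310,260:400,::-1],None,fx=2.8,fy=2.8,interpolation=2)
cv2.imwrite('pics/c.png',np.hstack([i,j]))
E
python3 go.py '(.4545,-.1745,.035)' '(.4545,-.1745,.022)'
```

```text
time: 4.58
tool_pos: [0.4542, -0.1726, 0.1041]
orientation: [-3.141, -0.002, 2.682]
contact_force: [0.5, 0.3, 0.5]
width: -0.0
grip_force: 0.0
[365.93027301 263.47992031] [275.78205174 245.80317747]
4.68 [ 0.456  -0.1728  0.1054] [3.141e+00 1.000e-03 2.683e+00] F [-0.2  0.  -0.4]
(.4545,-.1745,.035) [ 0.0007 -0.0022  0.0704]
(.4545,-.1745,.022) [ 0.0007 -0.0022  0.0834]
```

View pics/c.png

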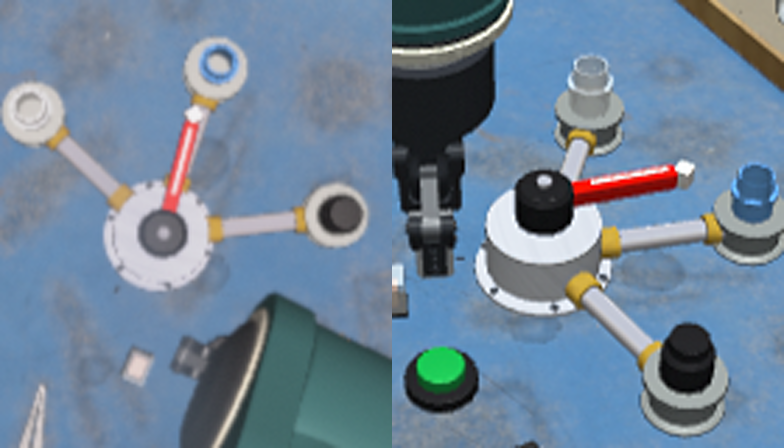

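Top half: hub (162,233), tip (193,115), blue cuff top (217,63). Scene half: hub (544,182), tip (685,174), cuff (755,172). Everything stands where it did.

Run:
```python
from ang import *
t=C(np.load('top.npz'));s=C(np.load('scene.npz'))
T=lambda x,y:np.array([280+x/2.8,130+y/2.8]);S=lambda x,y:np.array([260+(x-392)/2.8,150+y/2.8])
print(ang(t,T(162,232.5),T(193,115),T(218,63)))
print(ang(s,S(544,182),S(685,174),S(756,172)))
```

```text
{'hub': array([ 0.5653, -0.116 ]), 'rt': np.float64(0.0991), 'lev': np.float64(-0.284), 'rb': np.float64(0.1472), 'bl': np.float64(-0.344), 'off': np.float64(-0.0089)}
{'hub': array([ 0.5638, -0.1193]), 'rt': np.float64(0.0995), 'lev': np.float64(-0.294), 'rb': np.float64(0.1504), 'bl': np.float64(-0.316), 'off': np.float64(-0.0034)}
```

Offset is 3 to 9 mm against a 15 mm limit. I'll measure more finely before deciding whether to nudge it.

Run:
```python
from bench import manip
from ang import *
t=C(manip.camera('top'))
h=cv2.cvtColor(t.im,cv2.COLOR_RGB2HSV);m=((h[...,0]<10)|(h[...,0]>170))&(h[...,1]>70)&(h[...,2]>80)
p=np.argwhere(m[160:210,330:362])[:,::-1]+[330,160];print(len(p))
v=cv2.fitLine(p.astype(np.float32),cv2.DIST_L2,0,.01,.01).ravel();v[:2]*=-np.sign(v[1])
a,b=t.at(v[2:],.073)[:2],t.at(v[2:]+30*v[:2],.073)[:2];u=(b-a)/np.hypot(*(b-a))
print('lever ang',np.arctan2(u[1],u[0]),'off hub',np.cross(u,t.at((337.9,213),.084)[:2]-a))
# blue ring, seat circle
crop=t.im[140:170,342:372];hh=cv2.cvtColor(crop,cv2.COLOR_RGB2HSV)
ring=(abs(hh[...,0].astype(int)-105)<10)&(hh[...,1]>110)&(hh[...,2]>130)
seat=((hh[...,1]<50)&(hh[...,2]>120)).astype(np.uint8)
for y in range(30):print(''.join('B' if ring[y,x] else 's' if seat[y,x] else '.' for x in range(30)))
```

```text
151
lever ang -0.2782683189560452 off hub -0.00012940746236436707
..............................
..............................
..............................
...........ssssssss...........
..........ssssssssss..........
........ssssssssssssss........
.......ssssss.......sss.......
......sssss..BBBBBBB.sss......
.....sssss..BB.....BB.sss.....
.....sssss.B..sss...BB.sss....
.....sssss.B.ssssss..B.sss....
....sssss.BBssssssss.BBsss....
....sssss.BB.sssssss.BBssss...
....sssss.BB.sssssss.BBssss...
...ssssss.BBBsssssss.B.ssss...
...sssssssBBB..ssss..B.ssss...
...sssssss.BBBB....BB.sssss...
...ssssssss.BBBBBBBB..ssss....
...sssssssss.BBBBBB..sssss....
....sssssssss......ssssss.....
....sssssssssssssssssssss.....
.....sssssssssssssssssss......
.....sssssssssssssssssss......
......s..ssssssssssssss.......
......s....sssssssssss........
......s.........ssss..........
................ss............
......sss.....................
......ssssss...s..............
....ssssssssss................<stdin>:8: DeprecationWarning: Arrays of 2-dimensional vectors are deprecated. Use arrays of 3-dimensional vectors instead. (deprecated in NumPy 2.0)
```

The line fit gives the lever at -0.278 rad and the blue cuff at about -0.34. A small extra push of about 4 mm centres it. I'll retrace to the contact pose and go slightly past it.

```bash
python3 -m handwheel '[{"wx":0,"wy":0,"wz":0,"dx":0,"dy":0,"dz":-0.04,"jaw":0},{"wx":0,"wy":0,"wz":0,"dx":-0.03,"dy":0.03,"dz":-0.05,"jaw":0},{"wx":0,"wy":0,"wz":0,"dx":-0.06,"dy":0.06,"dz":-0.05,"jaw":0},{"wx":0,"wy":0,"wz":0,"dx":-0.09,"dy":0.09,"dz":-0.05,"jaw":0},{"wx":0,"wy":0,"wz":0,"dx":-0.12,"dy":0.12,"dz":-0.05,"jaw":0},{"wx":0,"wy":0,"wz":0,"dx":-0.144,"dy":0.15,"dz":-0.05,"jaw":0},{"wx":0,"wy":0,"wz":0,"dx":-0.144,"dy":0.156,"dz":-0.05,"jaw":0},{"wx":0,"wy":0,"wz":0,"dx":-0.144,"dy":0.156,"dz":-0.02,"jaw":0},{"wx":0,"wy":0,"wz":0,"dx":-0.144,"dy":0.156,"dz":0.015,"jaw":0},{"wx":0,"wy":0,"wz":0,"dx":-0.144,"dy":0.156,"dz":0.04,"jaw":0},{"wx":0,"wy":0,"wz":0,"dx":-0.144,"dy":0.156,"dz":0.05,"jaw":0},{"wx":0,"wy":0,"wz":0,"dx":-0.146,"dy":0.147,"dz":0.05,"jaw":0},{"wx":0,"wy":0,"wz":0,"dx":-0.148,"dy":0.14,"dz":0.05,"jaw":0},{"wx":0,"wy":0,"wz":0,"dx":-0.148,"dy":0.137,"dz":0.05,"jaw":0},{"wx":0,"wy":0,"wz":0,"dx":-0.149,"dy":0.135,"dz":0.05,"jaw":0},{"wx":0,"wy":0,"wz":0,"dx":-0.149,"dy":0.133,"dz":0.05,"jaw":0},{"wx":0,"wy":0,"wz":0,"dx":-0.149,"dy":0.132,"dz":0.05,"jaw":0},{"wx":0,"wy":0,"wz":0,"dx":-0.149,"dy":0.132,"dz":0.05,"jaw":0}]'
python3 -m handwheel '[{"wx":0,"wy":0,"wz":0,"dx":0.002,"dy":0.01,"dz":0,"jaw":0},{"wx":0,"wy":0,"wz":0,"dx":0.004,"dy":0.02,"dz":0,"jaw":0},{"wx":0,"wy":0,"wz":0,"dx":0.004,"dy":0.02,"dz":-0.03,"jaw":0},{"wx":0,"wy":0,"wz":0,"dx":0.004,"dy":0.02,"dz":-0.07,"jaw":0},{"wx":0,"wy":0,"wz":0,"dx":0.004,"dy":0.02,"dz":-0.1,"jaw":0},{"wx":0,"wy":0,"wz":0,"dx":0.03,"dy":-0.01,"dz":-0.1,"jaw":0},{"wx":0,"wy":0,"wz":0,"dx":0.06,"dy":-0.04,"dz":-0.1,"jaw":0},{"wx":0,"wy":0,"wz":0,"dx":0.09,"dy":-0.07,"dz":-0.1,"jaw":0},{"wx":0,"wy":0,"wz":0,"dx":0.12,"dy":-0.1,"dz":-0.1,"jaw":0},{"wx":0,"wy":0,"wz":0,"dx":0.149,"dy":-0.134,"dz":-0.08,"jaw":0},{"wx":0,"wy":0,"wz":0,"dx":0.149,"dy":-0.134,"dz":-0.05,"jaw":0},{"wx":0,"wy":0,"wz":0,"dx":0.149,"dy":-0.134,"dz":-0.05,"jaw":0},{"wx":0,"wy":0,"wz":0,"dx":0.149,"dy":-0.134,"dz":-0.05,"jaw":0},{"wx":0,"wy":0,"wz":0,"dx":0.149,"dy":-0.134,"dz":-0.05,"jaw":0}]'
python3 - <<'E'
from bench import manip
from ang import *
t=C(manip.camera('top'));b=C(manip.camera('scene'))
h=cv2.cvtColor(t.im,cv2.COLOR_RGB2HSV);m=((h[...,0]<10)|(h[...,0]>170))&(h[...,1]>70)&(h[...,2]>80)
p=np.argwhere(m[160:210,330:365])[:,::-1]+[330,160]
v=cv2.fitLine(p.astype(np.float32),cv2.DIST_L2,0,.01,.01).ravel();v[:2]*=-np.sign(v[1])
q,w=t.at(v[2:],.073)[:2],t.at(v[2:]+30*v[:2],.073)[:2];u=(w-q)/np.hypot(*(w-q))
d=t.at((358.1,152.3),.064)[:2]-q
print(len(p),'lever ang',np.arctan2(u[1],u[0]),'cuff offset',u[0]*d[1]-u[1]*d[0])
i=cv2.resize(t.im[130:290,280:420,::-1],None,fx=2.8,fy=2.8,interpolation=2);j=cv2.resize(b.im[150:310,260:400,::-1],None,fx=2.8,fy=2.8,interpolation=2)
cv2.imwrite('pics/d.png',np.hstack([i,j]))
E
python3 go.py '(.4545,-.1745,.035)' '(.4545,-.1745,.022)'
```

```text
time: 6.23
tool_pos: [0.6466, -0.1215, 0.055]
orientation: [3.141, 0.001, 2.682]
contact_force: [-0.5, 0.1, 0.6]
width: -0.0
grip_force: 0.2
time: 7.4
tool_pos: [0.4549, -0.1746, 0.1052]
orientation: [3.141, 0.001, 2.683]
contact_force: [1.5, 0.2, 0.1]
width: 0.0001
grip_force: 0.0
160 lever ang -0.3206407605073872 cuff offset -0.0041110928709772385
7.5 [ 0.455  -0.1748  0.1054] [3.141e+00 2.000e-03 2.683e+00] F [ 0.   0.3 -0.8]
(.4545,-.1745,.035) [0.0007 0.     0.0704]
(.4545,-.1745,.022) [0.0007 0.     0.0834]
```

View pics/d.png

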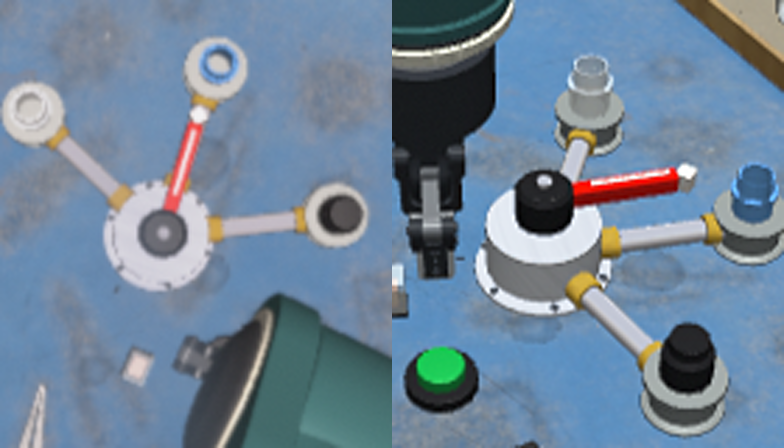

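The lever now points at the cuff: about 4 mm off in the top view, with the tip at (198,116), and the other parts are in place. Pressing the button.

```bash
python3 -m handwheel '[{"wx":0,"wy":0,"wz":0,"dx":0,"dy":0,"dz":0.03,"jaw":0},{"wx":0,"wy":0,"wz":0,"dx":0,"dy":0,"dz":0.055,"jaw":0},{"wx":0,"wy":0,"wz":0,"dx":0,"dy":0,"dz":0.07,"jaw":0},{"wx":0,"wy":0,"wz":0,"dx":0,"dy":0,"dz":0.078,"jaw":0},{"wx":0,"wy":0,"wz":0,"dx":0,"dy":0,"dz":0.082,"jaw":0},{"wx":0,"wy":0,"wz":0,"dx":0,"dy":0,"dz":0.085,"jaw":0},{"wx":0,"wy":0,"wz":0,"dx":0,"dy":0,"dz":0.087,"jaw":0},{"wx":0,"wy":0,"wz":0,"dx":0,"dy":0,"dz":0.089,"jaw":0},{"wx":0,"wy":0,"wz":0,"dx":0,"dy":0,"dz":0.089,"jaw":0},{"wx":0,"wy":0,"wz":0,"dx":0,"dy":0,"dz":0.089,"jaw":0}]'
```

```text
time: 8.33
tool_pos: [0.4539, -0.1753, 0.0161]
orientation: [3.141, 0.001, 2.682]
contact_force: [-0.3, 2.5, 4.9]
width: -0.0003
grip_force: 2.4
```

The reading is 4.9 N at z = 16.1 mm, about fully down. I'll go 2 mm further to reach the stop.

```bash
python3 -m handwheel '[{"wx":0,"wy":0,"wz":0,"dx":0,"dy":0,"dz":0.001,"jaw":0},{"wx":0,"wy":0,"wz":0,"dx":0,"dy":0,"dz":0.002,"jaw":0},{"wx":0,"wy":0,"wz":0,"dx":0,"dy":0,"dz":0.002,"jaw":0}]'
```

```text
time: 8.58
tool_pos: [0.4541, -0.1754, 0.0153]
orientation: [3.14, 0.002, 2.682]
contact_force: [-12.7, 7.1, 46.9]
width: -0.0001
grip_force: 23.1
```

The force jumped to 47 N, so the button is on its hard stop. Releasing and rising.

```bash
python3 -m handwheel '[{"wx":0,"wy":0,"wz":0,"dx":0,"dy":0,"dz":-0.004,"jaw":0},{"wx":0,"wy":0,"wz":0,"dx":0,"dy":0,"dz":-0.012,"jaw":0},{"wx":0,"wy":0,"wz":0,"dx":0,"dy":0,"dz":-0.04,"jaw":0},{"wx":0,"wy":0,"wz":0,"dx":0,"dy":0,"dz":-0.08,"jaw":0},{"wx":0,"wy":0,"wz":0,"dx":0,"dy":0,"dz":-0.12,"jaw":0},{"wx":0,"wy":0,"wz":0,"dx":0,"dy":0,"dz":-0.12,"jaw":0},{"wx":0,"wy":0,"wz":0,"dx":0,"dy":0,"dz":-0.12,"jaw":0}]'
python3 - <<'E'
from bench import manip
from h import *
b=C(manip.camera('scene'));cv2.imwrite('pics/e.png',cv2.resize(b.im[130:350,200:420,::-1],None,fx=2.5,fy=2.5,interpolation=2))
E
```

```text
time: 9.17
tool_pos: [0.4546, -0.1757, 0.1359]
orientation: [3.14, 0.005, 2.682]
contact_force: [0.2, -0.7, -0.7]
width: -0.0004
grip_force: 0.0
```

View pics/e.png

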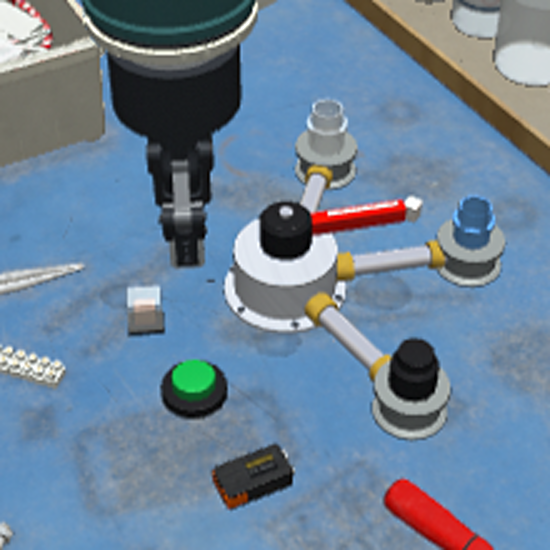

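The button (195,380) is up again, the lever points at the blue cuff, all loose parts stand, and the finger is clear. Handing in.

```bash
python3 -c "
from bench import manip
print(manip.finish_job())"
```

```text
the job is handed in; nothing more can be done
None
```

I handed the job in after about 9 s of robot time: the red lever points at the blue cuff (about 4 mm off its axis by the top camera, limit 15 mm), the green button was pressed to its stop and came back up, and the other parts look undisturbed; the hand-in returned no verdict.

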